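# Slide the drill battery onto its charger until it clicks

### The arm

A 6-joint arm with a two-finger parallel gripper is mounted at the origin on the work surface. World frame = base frame: x ahead of the robot, y to its left, z up, the work surface at z = 0. Lengths are in m, angles in rad, forces in N, time in s.
With the tool pointing down it reaches from about 0.25 to 0.775 m from the base axis. Payload 4 kg.
Tool frame: the origin (TCP) lies on the centre line of the jaws, within the pads' length; the fingertips stand 17 mm ahead of it and the grasp point (between the pads) lies 2 mm behind it; z points along the fingers, y is the line along which they close (so a half turn about z gives the same grasp; the last joint's range is limited). The gripper opens to 94 mm and grips with 3 to 60 N. Pads are 16 mm wide; open, the fingers measure 119 mm over their backs; the gripper's body (75 mm by 177 mm) begins 78 mm behind the grasp point.
Start: joints at [-1.387, 0.087, 1.371, -0, 1.684, -0.103], TCP at [0.156, -0.528, 0.223] pointing down, gripper open.
Joint ranges: [-3.1, 3.1], [-0.76, 2.03], [0.27, 2.55], [-1.08, 4.22], [0.17, 2.65], [-2.57, 2.57]. Speed limits (rad/s): [2.79, 2.79, 3.14, 3.14, 3.14, 3.14].

### API

Orientations are given as [roll, pitch, yaw] about the fixed x, y, z axes, in that order (R = Rz(yaw) Ry(pitch) Rx(roll)).
In Python, from bench import robot gives the robot as it stands.
- The arm moves only by the tool servo_tool, never from a script. Its argument "plan" is a list of rows, each a list of 7 numbers: the shift along the tool's x, y, z normalised to -1 to 1, where 1 is 0.1 m, then the turn, a rotation vector about the tool's x, y, z normalised to -1 to 1, where 1 is pi/2 rad, then the finger opening in mm, from 0 to 94. In form: [[x, y, z, ax, ay, az, gripper], ...]. A call has 1 to 12 rows; each row is the pose to reach, as a shift and turn from the pose commanded when the call began, along the tool's axes at that moment; what a row does not reach only later rows make up. A row lasts 1/12 s, in which the tool goes at most 41.7 mm and 7.16 degrees, less where a joint would pass 70% of its speed; a pose out of reach is approached as far as the arm can. A call with a number of a shift or a turn outside -1 to 1 is refused whole. A call with a gripper value outside its range is refused whole. The fingers move at their own pace and stop on an object; the grip force is fixed at half the most. Time passes only in rows, so rows that repeat a pose let the fingers close. It gives the time, the measured TCP pose, the force, the opening and the grip force at its end, in the units of the state.
- robot.get_obs(): the state, without advancing time (a new reading comes with each control period).
- robot.snapshot(name): name is "scene" or "top" or "wrist"; returns the picture (420x560x3 uint8, red, green, blue); there is no depth.
- robot.camera_params(name): a dict with "camera_matrix" (3x3 intrinsics, pixels), "rvec" (rotation vector, rad) and "tvec" (3), from world to camera coordinates, as OpenCV has them; the wrist camera has in their place "tool_from_camera" (4x4, takes a point from camera to tool coordinates, whose origin is the TCP and whose axes are the flange's). Camera axes: x right, y down, z forward; pixel columns grow to the right and rows downward; lengths in m; the calibration is good to about 2 mm. The wrist camera is an equidistant fisheye: a pixel r from the principal point sees the ray r / f radians off the axis. A picture is of the moment at which its call begins: read the wrist's pose just before it. camera_params takes no time and is no camera call.
- robot.close_job(): hands the job in; it is judged then, once.
Trained networks look in the newest picture that a camera, given by its name, has taken for a name from the list of things; names that differ only in an ending like _2 or _b are one class to them, and where a whole thing is asked for, a point or a joint stands for the part that bears it (a point fixed in the world has none). Each returns a list of dicts, best first, with "conf" (0 to 1); they miss things now and then, are a little off and sometimes report something else, mostly with a low value. They report only what shows in the picture. A call takes as long as a camera call. They do not tell look-alikes from the thing itself.
- robot.find_in(thing, camera): "extent" ([centre column, centre row, width, height] in pixels, round what is visible of it).
The state is a dict: "time": time; "joint_positions": joint angles; "qvel": joint speeds; "joint_torque": joint torques, N m; "tool_pos": TCP position; "ee_rot": TCP orientation; "wrist_force": force on the tool from outside, world axes, zero at the start; "wrist_torque": the same for the moment, N m; "width": finger opening in m; "finger_force": force on a finger pad.
Only numpy, scipy, OpenCV 4.12 (cv2) and the standard library are available. Lean on these libraries where they do the work, as an engineer would, in place of code of your own. Each camera call takes 0.05 s, during which the arm holds its last target. There are 200 camera calls.

### The job

The cordless drill's battery pack is flat. Set it on the sloping charger with its nose pointing down the slope, slide it under the rails and press it on until you feel the hidden catch click in and the pack is fully home; ease off as soon as it seats, do not ram the stop. Leave the other things on the bench where they are.

Things in the scene. Friction and masses are not known exactly. Their poses are not given: they have to be found in the camera images.
- pack_center (a point): Battery pack: black block with a red band, 100 long (own x) x 64 wide (own y, grip here) x 42 high (own z), 0.4 to 0.65 kg, standing on its foot on the bench. This point is the block's centre, 37 mm above the foot's underside. Own -x is the nose, own +x the rear face with four green dots, +z up.
- pack_foot (a point): Middle of the underside of the grey T-shaped foot under the block (own axes as the pack). Foot 16 mm high: a flange 46 wide (y), 6.5 high, from 50 mm ahead of the middle (tapered nose, -x) to 44 mm behind it, on a neck 30 wide from 12 to 44 mm behind.
- dock: Slide of the grey wedge charger (120 wide, 170 deep, 165 high, fixed). It slopes at 40 degrees: x points up the slope, y across, z out of it. Origin on the slide's floor (z = 0) and centre line, 80 mm above the bench. The pack goes in towards -x, nose first, axes parallel to these, foot on the floor (pack_center at z = 37 mm). Nothing on the slide stands above z = 15 mm.
- dock_apron (a point): On the open upper part of the slide, at x = 100 mm of dock: a smooth floor (z = 0) from x = 125 (top edge) to 30 mm, where the foot can be laid; 12 mm high beads beyond |y| = 48 mm; low guides narrow from 70 mm apart at x = 60 to 49 mm at x = 30 mm and lead the foot in.
- dock_mouth (a point): Mouth of the channel, on its floor, at x = 30 mm of dock. From here to x = -86 mm the channel is 49 wide, roofed by two black lips (undersides z = 8, tops z = 12 mm) with a 34 mm gap for the neck; from x = -14 mm down a black hood closes the gap. Hidden below it are the catch and an end stop that bears up to 25 N. Their depth differs between chargers: home, pack_center is at x = 0 to -24 mm of dock.
- pawl (a joint): The hidden sprung catch: 0 standing up, 0.0025 to 0.0045 m down while the nose rides over it, 0 again once snapped into the foot's notch. The nose meets it 27 to 34 mm before home; riding over it takes 6 to 18 N, with a light drag until it snaps up 1 to 6 mm before home, just before the firm stop. A clicked-in pack resists a 10 N pull back.
- multimeter: Red multimeter, 150 x 74 x 35 mm, lying on the bench; origin at its underside's centre. A bystander.
- screwdriver: Yellow-handled screwdriver lying along its own x on the bench. A bystander.
- drill: Red and black cordless drill without battery, lying on its side, about 190 x 190 x 62 mm; origin on the bench under its motor housing. A bystander.
- parts_tray: Blue open tray, 130 x 90 x 30 mm; origin at its underside's centre. A bystander.
Things that resemble listed ones, but are neither listed nor needed, are in the scene too. Leave any blue or pink look-alike of the part that bears pack_center alone. Of the things that look like the part that bears dock, the middle-sized one is meant.

How it is judged:
At the end, for the whole second after the job is handed in: The pack sits in the channel of the charger within 4 mm of its centre line and 3 mm of floor height, parallel to it, pushed in so far that the hidden catch has snapped up into its foot (catch less than 1 mm depressed, pack_center at x below 4 mm on the slide), at rest (x of pack_center in the frame of dock between -0.03 and 0.004 m and y of pack_center in the frame of dock between -0.004 and 0.004 m and z of pack_center in the frame of dock between 0.034 and 0.04 m and angle between the x axis of pack_center and the x axis of dock, either way round below 0.08 rad and value of joint pawl below 0.001 m and linear speed of pack below 0.01 m/s); the robot touches nothing.
It fails at once if the pack is rammed against the charger's end stop (over 25 N) (contact force between pack and stop above 25 N).
It fails at once if a bystander is moved by more than 30 mm (distance of any of multimeter, screwdriver, drill, parts_tray from where it was at the start of the episode above 0.03 m).
It also fails if it takes over 45 s, if anything falls off the work surface, if the arm or the gripper's body presses on something with over 40 N, if the wrist force passes 120 N, or if a joint passes its speed limit or range.

## Working session

There is one attempt and no reset: what is moved stays moved. The work goes in short steps, Python scripts to look and compute and a tool call to move; the robot and the scene stay as the last step left them, time stands still between calls to the robot, and variables do not carry over. Pictures are saved under pics/ and viewed, at most 10 in all, crops included, and the job is handed in when it is done.

Besides the shell and the picture viewer there is one more tool, called by a JSON object that holds its "api" and its "payload". servo_tool: Moves the arm, as the interface text tells. Scaled input: -1 to 1 covers 0.1 m each way for a shift and pi/2 rad each way for a turn. Its arguments: {"type":"object","properties":{"plan":{"type":"array","items":{"type":"array","items":{"type":"number"}}}},"required":["plan"]}

```bash
mkdir -p pics; ls
python3 - <<'E'
from bench import robot
import cv2,numpy as np
for c in ["scene","top"]:
    im=robot.snapshot(c); cv2.imwrite(f"pics/{c}0.png",im[:,:,::-1])
    p=robot.camera_params(c); print(c,p)
    for t in ["pack_center","dock","multimeter","screwdriver","drill","parts_tray"]:
        print(t,[(np.round(d["extent"]).tolist(),round(d["conf"],2)) for d in robot.find_in(t,c)])
print(robot.get_obs())
E
```

```text
pics
scene {'camera_matrix': array([[527.56599204,   0.        , 273.51268302],
       [  0.        , 527.56599204, 206.86469954],
       [  0.        ,   0.        ,   1.        ]]), 'rvec': array([ 1.29865279,  2.48997761, -0.68067623]), 'tvec': array([ 0.39402721, -0.2968101 ,  1.7606068 ])}
pack_center [([354.0, 263.0, 41.0, 36.0], 0.95), ([372.0, 214.0, 39.0, 38.0], 0.8), ([414.0, 270.0, 31.0, 43.0], 0.57)]
dock [([302.0, 150.0, 58.0, 64.0], 0.93), ([189.0, 106.0, 83.0, 104.0], 0.62), ([239.0, 191.0, 68.0, 85.0], 0.58)]
multimeter [([245.0, 276.0, 58.0, 52.0], 0.77)]
screwdriver [([303.0, 224.0, 38.0, 52.0], 0.73), ([357.0, 336.0, 82.0, 96.0], 0.73)]
drill [([357.0, 337.0, 84.0, 97.0], 0.89)]
parts_tray [([188.0, 245.0, 56.0, 54.0], 0.89)]
top {'camera_matrix': array([[480.18288691,   0.        , 279.21328461],
       [  0.        , 480.18288691, 209.72588037],
       [  0.        ,   0.        ,   1.        ]]), 'rvec': array([ 2.17036206, -2.21678035,  0.08620741]), 'tvec': array([-0.09095111,  0.53774824,  1.15371252])}
pack_center [([181.0, 271.0, 46.0, 32.0], 0.87), ([103.0
[... 391 characters left out ...]
.0], 0.73)]
{'time': 0.7, 'joint_positions': array([-1.38710981e+00,  8.71730700e-02,  1.37067558e+00, -2.10594546e-05,
        1.68356735e+00, -1.03103600e-01]), 'qvel': array([ 0.00010394, -0.00187483, -0.00090653, -0.00117417, -0.00080847,
        0.0006378 ]), 'joint_torque': array([ 5.51176709e-04, -3.39906836e+01, -3.02518308e+01,  7.19247968e-02,
        2.35344772e-02,  3.01726516e-06]), 'tool_pos': array([ 0.15557444, -0.527574  ,  0.22253302]), 'ee_rot': array([3.14141910e+00, 3.89949881e-05, 2.86787743e-01]), 'wrist_force': array([0.2754428 , 0.60955421, 0.33276207]), 'wrist_torque': array([ 0.04753892, -0.02524651, -0.01624138]), 'finger_force': 0.0, 'width': 0.09446741360387201}
```

View pics/scene0.png

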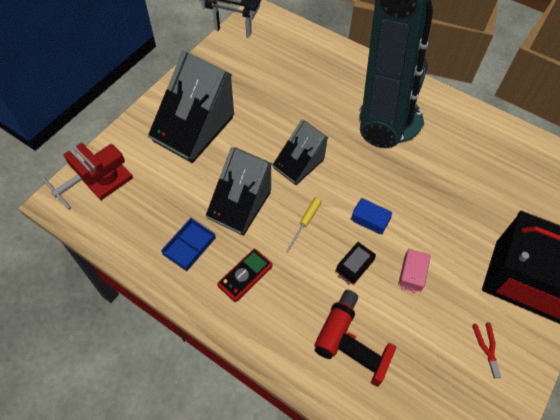

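View pics/top0.png

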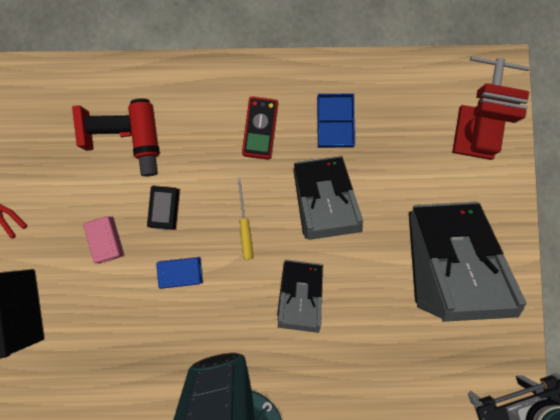

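Look-alikes. Packs: black (scene 356,263 / top 163,207), blue (372,214 / 180,272) and pink (414,270 / 103,240); the black one fits. Chargers: large (top 466,260), middle (top 328,199 / scene 239,191) and small (302,295); the middle one is meant. I'll confirm both in one crop.

```bash
python3 - <<'E'
import cv2,numpy as np
s=cv2.imread("pics/scene0.png");t=cv2.imread("pics/top0.png")
def crop(im,cx,cy,w,h): 
    c=im[cy-h//2:cy+h//2,cx-w//2:cx+w//2]; return cv2.resize(c,(400,300),interpolation=cv2.INTER_CUBIC)
a=np.vstack([np.hstack([crop(t,328,199,120,90),crop(t,164,207,80,60)]),np.hstack([crop(s,239,191,120,90),crop(s,356,263,80,60)])])
cv2.imwrite("pics/crop1.png",a)
E
cat > h.py <<'E'
import numpy as np,cv2
from bench import robot
from scipy.spatial.transform import Rotation as R
def ray(c,uv):
    p=robot.camera_params(c);Rm=cv2.Rodrigues(p["rvec"])[0];o=-Rm.T@p["tvec"]
    d=Rm.T@np.linalg.inv(p["camera_matrix"])@np.array([*uv,1.]);return o,d
def atz(c,uv,z):
    o,d=ray(c,uv);return o+d*(z-o[2])/d[2]
def proj(c,P):
    p=robot.camera_params(c);return cv2.projectPoints(np.atleast_2d(np.float64(P)),p["rvec"],p["tvec"],p["camera_matrix"],None)[0][:,0]
def wproj(P,T,Rt,par):  # world -> wrist fisheye
    M=par["tool_from_camera"];K=par["camera_matrix"]
    q=(np.atleast_2d(P)-T)@Rt; q=(q-M[:3,3])@M[:3,:3]
    r=np.hypot(q[:,0],q[:,1]);th=np.arctan2(r,q[:,2]);k=th/np.maximum(r,1e-9)
    return np.c_[K[0,0]*k*q[:,0]+K[0,2],K[1,1]*k*q[:,1]+K[1,2]]
def slope(yaw): # dock rotation; yaw = heading of up-slope horizontal
    return R.from_euler('z',yaw).as_matrix()@R.from_euler('y',-np.deg2rad(40)).as_matrix()
E
python3 - <<'E'
from h import *
print(atz("top",(163,207),.058),atz("scene",(356,261),.05),atz("top",(328,199),.1))
print(robot.camera_params("wrist"))
for c in("top","scene"):
    p=robot.camera_params(c);print(-cv2.Rodrigues(p["rvec"])[0].T@p["tvec"])
E
```

```text
[0.54518549 0.17141296 0.058     ] [0.5463711  0.17314712 0.05      ] [ 0.55246282 -0.21281831  0.1       ]
{'camera_matrix': array([[325.1922621 ,   0.        , 274.69339486],
       [  0.        , 325.1922621 , 210.71148453],
       [  0.        ,   0.        ,   1.        ]]), 'tool_from_camera': array([[ 2.41055323e-04, -9.67814010e-01, -2.51666415e-01,
         7.27714350e-02],
       [ 9.99999627e-01,  2.46767861e-05,  8.62938719e-04,
         6.43874051e-04],
       [-8.28953863e-04, -2.51666529e-01,  9.67813655e-01,
        -1.61292382e-01],
       [ 0.00000000e+00,  0.00000000e+00,  0.00000000e+00,
         1.00000000e+00]])}
[ 0.45834311 -0.08699147  1.18779288]
[1.1789082  0.32904824 1.35830508]
```

View pics/crop1.png

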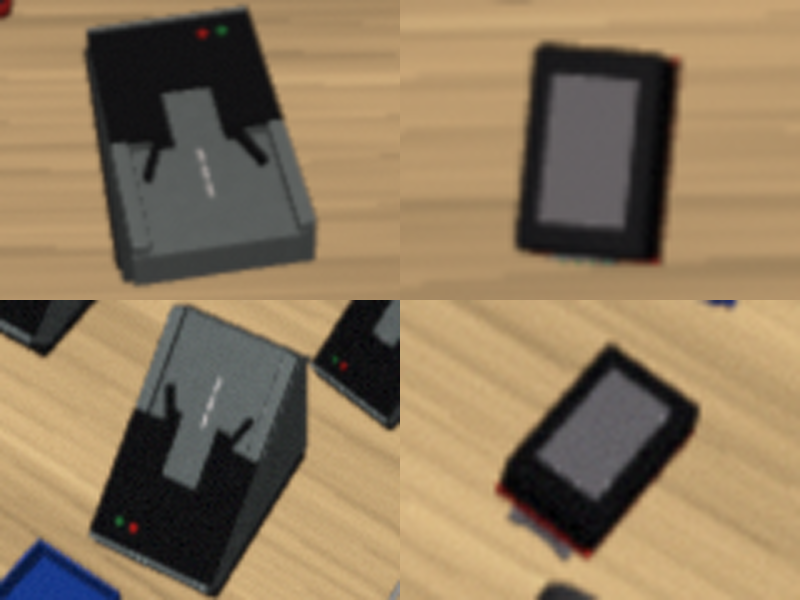

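The crops confirm both: the pack is black with a red band, and its green dots are on the robot side (590,260), so its nose points away from the robot. The charger is the middle one, with its high end towards the robot. Now I'll fit the poses.

```bash
cat > fit.py <<'E'
from h import *
from scipy.optimize import least_squares
D=np.array([[30,-60,12],[30,60,12],[-14,-17,12],[-14,17,12],[125,-60,12],[125,60,12]])/1e3
# y dock: up-slope heading ~ -x world => dock +y ~ -y world = image right in top
top=np.array([[108,142],[280,122],[163,95],[213,88],[124,258],[315,220]])/(400/120)+[268,154]
sc=np.array([[258,163],[135,112],[198,190],[163,178],[305,57],[185,7]])/(400/120)+[179,146]
def pts(v,P): return P@slope(v[2]).T+[v[0],v[1],.08]
f=lambda v:np.r_[(proj("top",pts(v,D))-top).ravel(),(proj("scene",pts(v,D))-sc).ravel()]
r=least_squares(f,[.57,-.21,3.0],loss='soft_l1');print("dock",r.x,np.round(r.fun.reshape(-1,2),1).tolist())
B=np.array([[-50,-32,21],[-50,32,21],[50,32,21],[50,-32,21]])/1e3
tp=np.array([[137,44],[268,55],[255,258],[117,248]])/5+[124,177]; sp=np.array([[298,105],[212,45]])/5+[316,233]
def bp(v,P): return P@R.from_euler('z',v[2]).as_matrix().T+[v[0],v[1],.037]
f=lambda v:np.r_[(proj("top",bp(v,B))-tp).ravel(),(proj("scene",bp(v,B[[3,2]])) -sp).ravel()]
for y0 in (3.1,):
    r=least_squares(f,[.545,.17,y0]);print("pack",r.x,np.round(r.fun.reshape(-1,2),1).tolist())
E
python3 fit.py
```

```text
dock [ 0.57894233 -0.20684828  3.24826904] [[-0.3, 0.5], [0.6, -0.2], [-1.1, -1.0], [-1.6, -0.7], [0.9, -3.1], [-0.5, 1.1], [0.8, -0.0], [1.1, -2.0], [-0.1, -0.2], [0.1, -1.6], [-0.7, 0.4], [-2.1, -1.5]]
pack [0.54562175 0.17229579 3.04304009] [[-0.3, -1.1], [0.5, -1.2], [-0.7, 0.5], [-0.4, 0.4], [1.0, -0.3], [-0.9, -1.9]]
```

```bash
cat > go.py <<'E'
from h import *
def tool_R(yaw,tilt=0): # x along yaw heading, pointing down, tilt about tool y: approach = -(dock normal) at 40deg
    return R.from_euler('z',yaw).as_matrix()@R.from_euler('x',np.pi).as_matrix()@R.from_euler('y',-tilt).as_matrix()
def legs(T0,R0,way):
    for T,Rt in way:
        T=np.array(T); d=R0.T@(T-T0); rv=R.from_matrix(R0.T@Rt).as_rotvec()
        n=max(1,int(np.ceil(np.abs(d).max()/.0999)))
        # translate in n-1 legs w/o turn, last with turn
        print(f"{n} x shift",np.round(d/n/.1,3).tolist(),"turn",np.round(rv/(np.pi/2),3).tolist(),"rows",np.ceil(np.linalg.norm(d)/n/.0417),"turnrows",np.ceil(np.degrees(np.linalg.norm(rv))/7.16))
        T0,R0=T,Rt
def now():
    o=robot.get_obs(); return o["tool_pos"],R.from_euler('xyz',o["ee_rot"]).as_matrix(),o
DOCK=[.5789,-.2068,3.2483]
def dockpt(p,D=DOCK): return slope(D[2])@np.array(p)+[D[0],D[1],.08]
E
python3 - <<'E'
from go import *
T,Rm,o=now()
Rt=tool_R(DOCK[2]-np.pi,np.deg2rad(40)); print(Rt[:,2],-slope(DOCK[2])[:,2])
P=dockpt([.06,0,.17]);print(P)
legs(T,Rm,[([T[0]+.02,T[1]+.03,.32],Rm),([P[0]-.05,P[1],.33],Rm),(P,Rt)])
E
```

```text
[-0.63913154 -0.06846007 -0.76604444] [-0.63913154 -0.06846007 -0.76604444]
[ 0.64185112 -0.20005704  0.24879481]
1 x shift [0.277, -0.231, -0.975] turn [0.0, 0.0, 0.0] rows 3.0 turnrows 0.0
5 x shift [0.967, -0.335, -0.02] turn [0.0, 0.0, 0.0] rows 3.0 turnrows 0.0
1 x shift [0.48, 0.141, 0.812] turn [0.04, -0.443, 0.11] rows 3.0 turnrows 6.0
```

{"api": "servo_tool", "payload": {"plan": [[0.28,-0.23,-0.98,0,0,0,94],[0.28,-0.23,-0.98,0,0,0,94],[0.28,-0.23,-0.98,0,0,0,94],[0.28,-0.23,-0.98,0,0,0,94]]}}

```text
time: 1.03
tool_pos: [0.1772, -0.4983, 0.3278]
ee_rot: [3.129, 0.0, 0.288]
wrist_force: [-0.2, -0.3, 0.8]
width: 0.0939
finger_force: 0.0
```

{"api": "servo_tool", "payload": {"plan": [[0.97,-0.34,-0.02,0,0,0,94],[0.97,-0.34,-0.02,0,0,0,94],[0.97,-0.34,-0.02,0,0,0,94]]}}

```text
time: 1.28
tool_pos: [0.2615, -0.4355, 0.3218]
ee_rot: [-3.14, -0.002, 0.289]
wrist_force: [0.5, -0.8, 1.0]
width: 0.0941
finger_force: 0.0
```

{"api": "servo_tool", "payload": {"plan": [[0.97,-0.34,-0.02,0,0,0,94],[0.97,-0.34,-0.02,0,0,0,94],[0.97,-0.34,-0.02,0,0,0,94]]}}

```text
time: 1.53
tool_pos: [0.3453, -0.3749, 0.3234]
ee_rot: [-3.14, -0.001, 0.29]
wrist_force: [-0.1, 0.1, 0.2]
width: 0.0939
finger_force: 0.0
```

{"api": "servo_tool", "payload": {"plan": [[0.97,-0.34,-0.02,0,0,0,94],[0.97,-0.34,-0.02,0,0,0,94],[0.97,-0.34,-0.02,0,0,0,94]]}}

```text
time: 1.78
tool_pos: [0.4288, -0.3147, 0.3251]
ee_rot: [-3.139, -0.001, 0.29]
wrist_force: [-0.2, -0.4, -1.5]
width: 0.0938
finger_force: 0.0
```

{"api": "servo_tool", "payload": {"plan": [[0.97,-0.34,-0.02,0,0,0,94],[0.97,-0.34,-0.02,0,0,0,94],[0.97,-0.34,-0.02,0,0,0,94]]}}

```text
time: 2.03
tool_pos: [0.5123, -0.2545, 0.3266]
ee_rot: [-3.139, 0.0, 0.29]
wrist_force: [-0.6, -1.0, -0.4]
width: 0.0939
finger_force: 0.0
```

{"api": "servo_tool", "payload": {"plan": [[0.97,-0.34,-0.02,0,0,0,94],[0.97,-0.34,-0.02,0,0,0,94],[0.97,-0.34,-0.02,0,0,0,94]]}}

```text
time: 2.28
tool_pos: [0.5958, -0.1943, 0.328]
ee_rot: [-3.139, 0.001, 0.29]
wrist_force: [-0.8, 0.6, 1.0]
width: 0.094
finger_force: 0.0
```

{"api": "servo_tool", "payload": {"plan": [[0.48,0.14,0.81,0.04,-0.44,0.11,94],[0.48,0.14,0.81,0.04,-0.44,0.11,94],[0.48,0.14,0.81,0.04,-0.44,0.11,94],[0.48,0.14,0.81,0.04,-0.44,0.11,94],[0.48,0.14,0.81,0.04,-0.44,0.11,94],[0.48,0.14,0.81,0.04,-0.44,0.11,94],[0.48,0.14,0.81,0.04,-0.44,0.11,94],[0.48,0.14,0.81,0.04,-0.44,0.11,94]]}}

```text
time: 2.95
tool_pos: [0.6372, -0.196, 0.2413]
ee_rot: [-3.139, 0.696, 0.111]
wrist_force: [-0.8, -0.8, 1.4]
width: 0.0943
finger_force: 0.0
```

```bash
cat > ov.py <<'E'
from go import *
def feats():
    L=[]
    for s in(-1,1):
        L+=[[(30,s*60,12),(125,s*60,12)],[(125,s*48,12),(30,s*48,12)],[(30,s*17,12),(-14,s*17,12)],[(30,s*17,12),(30,s*60,12)],[(60,s*35,0),(30,s*24.5,0)]]
    L+=[[(-14,-17,12),(-14,17,12)],[(125,-60,0),(125,60,0)]]
    return np.array(L)/1e3
if __name__=="__main__":
    T,Rm,o=now(); im=robot.snapshot("wrist")[:,:,::-1].copy(); cv2.imwrite("pics/w0.png",im); np.savez("w0.npz",T=T,R=Rm)
    print(o["joint_positions"].round(3),T)
    par=robot.camera_params("wrist"); L=feats()
    big=cv2.resize(im,(800,600),interpolation=cv2.INTER_CUBIC)
    for a,b in L:
        q=wproj(np.array([dockpt(a),dockpt(b)]),T,Rm,par)*(800/560); q=q.round().astype(int)
        cv2.line(big,tuple(map(int,q[0])),tuple(map(int,q[1])),(0,255,255),1)
    cv2.imwrite("pics/w0o.png",big)
E
python3 ov.py
```

```text
[-0.266  0.938  0.279 -0.428  2.544  0.916] [ 0.63723187 -0.19603088  0.24129563]
```

View pics/w0o.png

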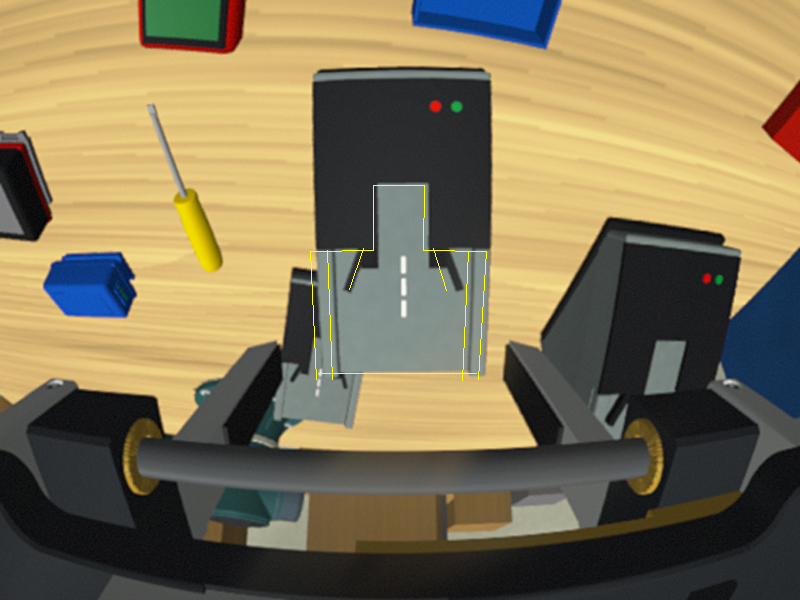

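The wrist view shows the middle charger centred: gap end (376–428,184), black edge (316–491,250). The overlay sits about 4 px left of it. I'll refit from this view. Joint 3 is near its limit here, so I'll grip the pack with a relative lean of 25°.

```bash
cat > fit2.py <<'E'
from go import *
from scipy.optimize import least_squares
z=np.load("w0.npz");par=robot.camera_params("wrist")
P=np.array([[30,-60,12],[30,60,12],[-14,-17,12],[-14,17,12],[125,60,12],[125,-48,0],[100,0,0]])/1e3
m=np.array([[316,250],[491,250],[376,184],[428,184],[485,375],[338,375],[404,335]])*.7
w=np.array([[1,1]]*6+[[1,0]])
f=lambda v:((wproj(P@slope(v[2]).T+[v[0],v[1],.08],z["T"],z["R"],par)-m)*w).ravel()
r=least_squares(f,DOCK);print(r.x,r.fun.reshape(-1,2).round(1).tolist())
E
python3 fit2.py
python3 - <<'E'
from go import *
T,Rm,o=now()
pk=np.array([.5456,.1723,3.043]); y=pk[2]-np.pi; Rt=tool_R(y,-np.deg2rad(25)); print(Rt[:,2])
Rv=tool_R(y,0)
c=np.array([pk[0],pk[1],.041])
legs(T,Rm,[([T[0]-.05,T[1]+.06,.31],Rm),([c[0],c[1],.22],Rv)])
E
```

```text
[ 0.58037588 -0.20972743  3.26619471] [[-0.9, 0.3], [-0.2, -0.6], [0.5, 0.1], [0.0, -0.2], [-0.1, 2.0], [1.3, -1.4], [-0.5, 0.0]]
[ 0.42056589 -0.04159958 -0.90630779]
1 x shift [-0.742, -0.65, -0.22] turn [0.0, 0.0, 0.0] rows 3.0 turnrows 0.0
4 x shift [0.128, -0.778, 0.186] turn [0.046, 0.437, 0.126] rows 2.0 turnrows 6.0
```

```bash
sed -i 's/^DOCK=.*/DOCK=[.580,-.209,3.258]/' go.py
python3 - <<'E'
from go import *
T,Rm,o=now()
Rv=tool_R(3.043-np.pi,0)
legs(T,Rm,[([T[0]-.05,T[1]+.06,.31],Rv),([.5356,.1723,.23],Rv)])
E
```

```text
1 x shift [-0.742, -0.65, -0.22] turn [0.046, 0.437, 0.126] rows 3.0 turnrows 6.0
4 x shift [-0.204, -0.755, 0.2] turn [0.0, 0.0, 0.0] rows 2.0 turnrows 0.0
```

{"api": "servo_tool", "payload": {"plan": [[-0.74,-0.65,-0.22,0.05,0.44,0.13,94],[-0.74,-0.65,-0.22,0.05,0.44,0.13,94],[-0.74,-0.65,-0.22,0.05,0.44,0.13,94],[-0.74,-0.65,-0.22,0.05,0.44,0.13,94],[-0.74,-0.65,-0.22,0.05,0.44,0.13,94],[-0.74,-0.65,-0.22,0.05,0.44,0.13,94],[-0.74,-0.65,-0.22,0.05,0.44,0.13,94]]}}

```text
time: 3.58
tool_pos: [0.5821, -0.1354, 0.3185]
ee_rot: [-3.139, -0.017, -0.11]
wrist_force: [-0.7, -0.0, 0.4]
width: 0.0939
finger_force: 0.0
```

{"api": "servo_tool", "payload": {"plan": [[-0.2,-0.75,0.2,0,0,0,94],[-0.2,-0.75,0.2,0,0,0,94],[-0.2,-0.75,0.2,0,0,0,94]]}}

```text
time: 3.83
tool_pos: [0.5739, -0.054, 0.2936]
ee_rot: [-3.134, -0.005, -0.101]
wrist_force: [0.1, -0.5, -0.2]
width: 0.0938
finger_force: 0.0
```

{"api": "servo_tool", "payload": {"plan": [[-0.2,-0.75,0.2,0,0,0,94],[-0.2,-0.75,0.2,0,0,0,94],[-0.2,-0.75,0.2,0,0,0,94]]}}

```text
time: 4.08
tool_pos: [0.5626, 0.023, 0.2729]
ee_rot: [-3.134, -0.004, -0.099]
wrist_force: [-0.3, -0.5, 0.2]
width: 0.0944
finger_force: 0.0
```

{"api": "servo_tool", "payload": {"plan": [[-0.2,-0.75,0.2,0,0,0,94],[-0.2,-0.75,0.2,0,0,0,94],[-0.2,-0.75,0.2,0,0,0,94]]}}

```text
time: 4.33
tool_pos: [0.5507, 0.0994, 0.2525]
ee_rot: [-3.134, -0.003, -0.1]
wrist_force: [0.8, 0.2, -1.1]
width: 0.0939
finger_force: 0.0
```

{"api": "servo_tool", "payload": {"plan": [[-0.2,-0.75,0.2,0,0,0,94],[-0.2,-0.75,0.2,0,0,0,94],[-0.2,-0.75,0.2,0,0,0,94],[-0.2,-0.75,0.2,0,0,0,94]]}}

```text
time: 4.67
tool_pos: [0.5402, 0.1719, 0.2333]
ee_rot: [-3.138, -0.005, -0.104]
wrist_force: [0.3, -0.7, 0.8]
width: 0.094
finger_force: 0.0
```

Run:
```python
from go import *
T,Rm,o=now(); im=robot.snapshot("wrist")[:,:,::-1].copy(); cv2.imwrite("pics/w1.png",im); np.savez("w1.npz",T=T,R=Rm)
print(o["joint_positions"].round(3),T,o["ee_rot"])
par=robot.camera_params("wrist"); v=[.5456,.1723,3.043]
big=cv2.resize(im,(800,600),interpolation=cv2.INTER_CUBIC)
P=np.array([[-50,-32,21],[-50,32,21],[50,32,21],[50,-32,21]])/1e3@R.from_euler('z',v[2]).as_matrix().T+[v[0],v[1],.037]
q=(wproj(P,T,Rm,par)*(800/560)).round().astype(np.int32);print(q.tolist())
cv2.polylines(big,[q],True,(0,255,255),1);cv2.imwrite("pics/w1o.png",big)
```

```text
[0.207 0.119 1.315 0.002 1.702 1.882] [0.54022004 0.17190444 0.23333445] [-3.13807253 -0.00526638 -0.10359654]
[[346, 209], [435, 209], [433, 340], [350, 341]]
```

View pics/w1o.png

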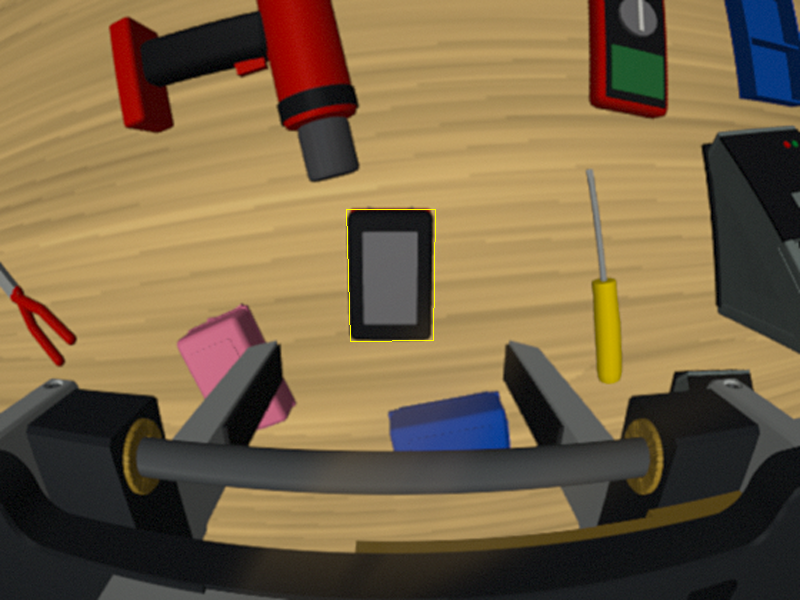

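The overlay of the black pack fits to within 1 px, and there is room for the fingers.

Run:
```python
from go import *
T,Rm,o=now(); print(T)
Rt=tool_R(3.043-np.pi,-np.deg2rad(25)); c=np.array([.5456,.1723,.041])
legs(T,Rm,[(c-.09*Rt[:,2],Rt),(c,Rt)])
```

```text
[0.54064312 0.17081238 0.23365402]
2 x shift [-0.17, -0.007, 0.554] turn [-0.001, 0.274, -0.005] rows 2.0 turnrows 4.0
1 x shift [-0.0, -0.0, 0.9] turn [0.0, 0.0, 0.0] rows 3.0 turnrows 0.0
```

{"api": "servo_tool", "payload": {"plan": [[-0.17,0,0.55,0,0,0,94],[-0.17,0,0.55,0,0,0,94]]}}

```text
time: 4.88
tool_pos: [0.5224, 0.1713, 0.1753]
ee_rot: [-3.139, -0.002, -0.108]
wrist_force: [0.0, -1.0, -1.1]
width: 0.0941
finger_force: 0.0
```

{"api": "servo_tool", "payload": {"plan": [[-0.17,0,0.55,0,0.275,0,94],[-0.17,0,0.55,0,0.275,0,94],[-0.17,0,0.55,0,0.275,0,94],[-0.17,0,0.55,0,0.275,0,94],[-0.17,0,0.55,0,0.275,0,94],[-0.17,0,0.55,0,0.275,0,94]]}}

```text
time: 5.38
tool_pos: [0.5067, 0.1743, 0.1233]
ee_rot: [-3.137, -0.436, -0.109]
wrist_force: [-0.4, -0.2, -0.2]
width: 0.0938
finger_force: 0.0
```

Run:
```python
from go import *
T,Rm,o=now(); print(T,o["ee_rot"])
Rt=tool_R(3.043-np.pi,-np.deg2rad(25)); c=np.array([.5456,.1723,.041])
legs(T,Rm,[(c,Rt)])
```

```text
[0.50674844 0.1742699  0.12331557] [-3.1371442  -0.43633314 -0.10947686]
1 x shift [0.004, -0.019, 0.91] turn [0.0, -0.0, -0.006] rows 3.0 turnrows 1.0
```

{"api": "servo_tool", "payload": {"plan": [[0,-0.02,0.4,0,0,-0.005,94],[0,-0.02,0.7,0,0,-0.005,94],[0,-0.02,0.91,0,0,-0.005,94],[0,-0.02,0.91,0,0,-0.005,94],[0,-0.02,0.91,0,0,-0.005,94],[0,-0.02,0.91,0,0,-0.005,50],[0,-0.02,0.91,0,0,-0.005,50],[0,-0.02,0.91,0,0,-0.005,50],[0,-0.02,0.91,0,0,-0.005,50],[0,-0.02,0.91,0,0,-0.005,50],[0,-0.02,0.91,0,0,-0.005,50],[0,-0.02,0.91,0,0,-0.005,50]]}}

```text
time: 6.38
tool_pos: [0.5449, 0.1741, 0.0404]
ee_rot: [-3.14, -0.437, -0.1]
wrist_force: [-3.1, 0.7, 5.3]
width: 0.0642
finger_force: 30.0
```

```bash
cat > rel.py <<'E'
from go import *
import os
def tcp_for(p,REL,D=DOCK):
    Rr,t=REL; Rd=slope(D[2]); return Rd@(np.array(p)+t)+[D[0],D[1],.08], Rd@Rr
def load(): z=np.load("rel.npz"); return z["Rr"],z["t"]
E
python3 - <<'E'
from rel import *
T,Rm,o=now(); print(o["wrist_force"],T)
yaw=np.arctan2(-Rm[0,1]*1,0) if 0 else None
ty=Rm[:,1]; py=ty if False else None
# pack y axis = -/+ tool y; tool x opposite pack x -> y axes: tool y = world(sin yaw,-cos yaw); pack y = (-sin p,cos p), p=yaw+pi -> same sign
p=np.arctan2(-ty[0],ty[1]); Rp=R.from_euler('z',p).as_matrix()
c=np.array([.5456,.1723,.037]); t=Rp.T@(T-c); t[1]=0; print(p,t)
np.savez("rel.npz",Rr=Rp.T@Rm,t=t)
A,RA=tcp_for([.110,0,.037+.04],load()); print("pre",A,R.from_matrix(RA).as_euler('xyz'))
legs(T,Rm,[(T+[-.005,-.0,.22],Rm),([A[0]-.03,A[1]+.09,.30],Rm),(A,RA)])
E
```

```text
[-3.10673831  0.74853875  5.29522929] [0.5449358  0.17405994 0.04041544]
3.042675816663717 [0.00083476 0.         0.00341544]
pre [ 0.54701048 -0.21285766  0.21284501] [-3.14037229  0.26109304  0.11573307]
3 x shift [0.295, 0.001, -0.671] turn [0.0, 0.0, 0.0] rows 2.0 turnrows 0.0
3 x shift [0.076, 0.992, -0.112] turn [0.0, 0.0, 0.0] rows 3.0 turnrows 0.0
1 x shift [-0.017, 0.867, 0.952] turn [0.012, -0.443, -0.139] rows 4.0 turnrows 6.0
```

{"api": "servo_tool", "payload": {"plan": [[0.1,0,-0.22,0,0,0,50],[0.3,0,-0.67,0,0,0,50],[0.3,0,-0.67,0,0,0,50]]}}

```text
time: 6.63
tool_pos: [0.5456, 0.1744, 0.1176]
ee_rot: [-3.138, -0.442, -0.101]
wrist_force: [2.0, 0.6, -2.4]
width: 0.0639
finger_force: 30.0
```

{"api": "servo_tool", "payload": {"plan": [[0.15,0,-0.34,0,0,0,50],[0.3,0,-0.67,0,0,0,50]]}}

```text
time: 6.8
tool_pos: [0.5392, 0.1728, 0.1814]
ee_rot: [3.138, -0.425, -0.099]
wrist_force: [0.5, 0.2, -4.4]
width: 0.0639
finger_force: 30.0
```

{"api": "servo_tool", "payload": {"plan": [[0.15,0,-0.34,0,0,0,50],[0.3,0,-0.67,0,0,0,50],[0.3,0,-0.67,0,0,0,50]]}}

```text
time: 7.05
tool_pos: [0.5445, 0.1745, 0.2683]
ee_rot: [-3.135, -0.449, -0.102]
wrist_force: [1.7, -0.2, -1.4]
width: 0.0642
finger_force: 30.0
```

{"api": "servo_tool", "payload": {"plan": [[0.02,0.25,-0.03,0,0,0,50],[0.05,0.5,-0.06,0,0,0,50],[0.07,0.75,-0.09,0,0,0,50],[0.08,0.99,-0.11,0,0,0,50]]}}

```text
time: 7.38
tool_pos: [0.5327, 0.074, 0.2684]
ee_rot: [3.141, -0.429, -0.099]
wrist_force: [0.2, 0.1, -5.0]
width: 0.0636
finger_force: 30.0
```

{"api": "servo_tool", "payload": {"plan": [[0.02,0.25,-0.03,0,0,0,50],[0.05,0.5,-0.06,0,0,0,50],[0.07,0.75,-0.09,0,0,0,50],[0.08,0.99,-0.11,0,0,0,50]]}}

```text
time: 7.72
tool_pos: [0.5255, -0.0251, 0.2818]
ee_rot: [-3.141, -0.429, -0.1]
wrist_force: [-0.4, 0.6, -4.5]
width: 0.064
finger_force: 30.0
```

{"api": "servo_tool", "payload": {"plan": [[0.02,0.25,-0.03,0,0,0,50],[0.05,0.5,-0.06,0,0,0,50],[0.07,0.75,-0.09,0,0,0,50],[0.08,0.99,-0.11,0,0,0,50],[0.08,0.99,-0.11,0,0,0,50]]}}

```text
time: 8.13
tool_pos: [0.5182, -0.1271, 0.295]
ee_rot: [3.141, -0.429, -0.106]
wrist_force: [0.4, 0.4, -5.5]
width: 0.0634
finger_force: 30.0
```

Run:
```python
from rel import *
T,Rm,o=now(); print(o["wrist_force"],T,o["ee_rot"],o["width"])
A,RA=tcp_for([.110,0,.037+.04],load())
legs(T,Rm,[(A,RA)])
```

```text
[ 0.38110874  0.41327235 -5.45013516] [ 0.51820299 -0.12708506  0.29504194] [ 3.14054749 -0.42881776 -0.10577953] 0.06341035974438496
1 x shift [0.001, 0.822, 0.905] turn [0.013, -0.437, -0.143] rows 3.0 turnrows 6.0
```

{"api": "servo_tool", "payload": {"plan": [[0,0.3,0,0,-0.08,-0.02,50],[0,0.55,0,0.01,-0.16,-0.05,50],[0,0.82,0.1,0.01,-0.24,-0.08,50],[0,0.82,0.3,0.01,-0.32,-0.11,50],[0,0.82,0.5,0.01,-0.4,-0.13,50],[0,0.82,0.7,0.013,-0.437,-0.143,50],[0,0.82,0.9,0.013,-0.437,-0.143,50],[0,0.82,0.9,0.013,-0.437,-0.143,50],[0,0.82,0.9,0.013,-0.437,-0.143,50]]}}

```text
time: 8.88
tool_pos: [0.5487, -0.2071, 0.2129]
ee_rot: [-3.137, 0.261, 0.123]
wrist_force: [-0.7, -0.1, -4.1]
width: 0.0636
finger_force: 30.0
```

```bash
cat > st.py <<'E'
from rel import *
import sys
T,Rm,o=now(); Rr,t=load(); Rd=slope(DOCK[2])
def state():
    p=Rd.T@(T-[DOCK[0],DOCK[1],.08])-Rd.T@Rm@Rr.T@t
    e=R.from_matrix(Rd.T@Rm@Rr.T).as_rotvec()
    print("pack in dock mm",(p*1e3).round(1),"rot",e.round(3),"F dock",(Rd.T@o["wrist_force"]).round(1),"tq",o["wrist_torque"].round(2),"q",o["joint_positions"].round(2),"t",o["time"],o["width"])
state()
if len(sys.argv)>1:
    A,RA=tcp_for(np.array([float(a) for a in sys.argv[1:4]])/1e3,(Rr,t)); legs(T,Rm,[(A,RA)])
print("dock axes in tool: x",(Rm.T@Rd[:,0]).round(3),"y",(Rm.T@Rd[:,1]).round(3),"z",(Rm.T@Rd[:,2]).round(3))
E
python3 st.py 110 0 40
python3 - <<'E'
from h import *
t=robot.snapshot("top")[:,:,::-1];s=robot.snapshot("scene")[:,:,::-1]
f=lambda c:cv2.resize(c,(400,400),interpolation=cv2.INTER_CUBIC)
cv2.imwrite("pics/c2.png",np.hstack([f(t[149:249,278:378]),f(s[141:241,189:289])]))
E
```

```text
pack in dock mm [108.3  -5.6  78.5] rot [0.002 0.    0.007] F dock [-2.1  0.1 -3.6] tq [ 0.07 -0.36  0.02] q [-0.39  0.35  1.1  -0.13  1.92  1.03] t 8.8833 0.0636133537883659
1 x shift [-0.179, 0.055, 0.342] turn [-0.001, -0.0, 0.005] rows 1.0 turnrows 1.0
dock axes in tool: x [-0.906 -0.007 -0.424] y [-0.007  1.    -0.003] z [ 0.424  0.    -0.906]
```

View pics/c2.png

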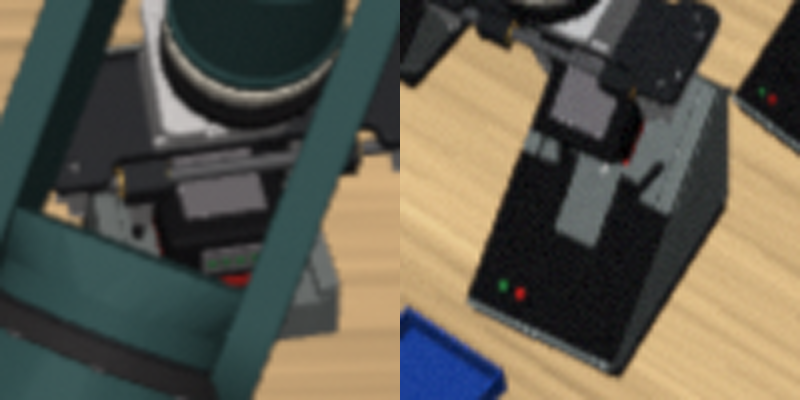

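The pack hangs over the apron nose-down, red band and dots at the rear. Lowering it now.

{"api": "servo_tool", "payload": {"plan": [[-0.09,0.055,0.17,0,0,0.005,50],[-0.18,0.055,0.34,0,0,0.005,50],[-0.18,0.055,0.34,0,0,0.005,50],[-0.18,0.055,0.34,0,0,0.005,50],[-0.18,0.055,0.34,0,0,0.005,50]]}}

```text
time: 9.4
tool_pos: [0.5249, -0.2168, 0.1919]
ee_rot: [3.138, 0.249, 0.113]
wrist_force: [0.5, -0.0, -4.6]
width: 0.0639
finger_force: 30.0
```

```bash
python3 st.py 110 0 37
```

```text
pack in dock mm [113.7   1.4  46.6] rot [ 0.003  0.012 -0.005] F dock [-3.3  0.1 -3.2] tq [ 0.03 -0.38 -0.05] q [-0.42  0.3   1.2  -0.13  1.85  1.02] t 9.4 0.06387333163159152
1 x shift [-0.008, -0.014, 0.102] turn [0.003, -0.008, -0.002] rows 1.0 turnrows 1.0
dock axes in tool: x [-0.901  0.005 -0.434] y [0.004 1.    0.003] z [ 0.434  0.001 -0.901]
```

{"api": "servo_tool", "payload": {"plan": [[-0.01,-0.01,0.06,0,-0.008,0,50],[-0.01,-0.01,0.06,0,-0.008,0,50],[-0.01,-0.01,0.06,0,-0.008,0,50]]}}

```text
time: 9.65
tool_pos: [0.5221, -0.2157, 0.1837]
ee_rot: [3.14, 0.266, 0.114]
wrist_force: [-0.0, 0.0, -5.7]
width: 0.064
finger_force: 30.0
```

```bash
python3 st.py 110 0 37
```

```text
pack in dock mm [ 1.105e+02 -1.000e-01  3.860e+01] rot [ 0.001 -0.005 -0.002] F dock [-3.7 -0.  -4.4] tq [ 0.03 -0.37  0.01] q [-0.41  0.31  1.21 -0.14  1.85  1.02] t 9.65 0.06398022063199135
1 x shift [-0.002, 0.001, 0.016] turn [0.001, 0.003, -0.001] rows 1.0 turnrows 1.0
dock axes in tool: x [-0.908  0.002 -0.419] y [0.002 1.    0.001] z [ 0.419 -0.    -0.908]
```

Step down 1.5 mm at a time until contact shows.

{"api": "servo_tool", "payload": {"plan": [[-0.007,0,0.014,0,0,0,50],[-0.007,0,0.014,0,0,0,50],[-0.007,0,0.014,0,0,0,50]]}}

```text
time: 9.9
tool_pos: [0.5212, -0.2159, 0.1829]
ee_rot: [3.14, 0.265, 0.114]
wrist_force: [2.0, 0.6, -3.8]
width: 0.0638
finger_force: 30.0
```

{"api": "servo_tool", "payload": {"plan": [[-0.007,0,0.014,0,0,0,50],[-0.007,0,0.014,0,0,0,50],[-0.007,0,0.014,0,0,0,50]]}}

```text
time: 10.15
tool_pos: [0.521, -0.2159, 0.1829]
ee_rot: [3.139, 0.262, 0.114]
wrist_force: [5.0, 2.1, 1.8]
width: 0.0639
finger_force: 30.0
```

```bash
python3 st.py 110 0 37
```

```text
pack in dock mm [110.8   0.   37.2] rot [ 0.002 -0.001 -0.003] F dock [-2.9 -1.5  4.8] tq [ 0.36 -0.97 -0.03] q [-0.41  0.3   1.22 -0.14  1.84  1.02] t 10.15 0.06387436312130836
1 x shift [0.006, -0.0, 0.005] turn [0.002, 0.0, -0.001] rows 1.0 turnrows 1.0
dock axes in tool: x [-0.906  0.003 -0.423] y [0.002 1.    0.002] z [ 0.423  0.001 -0.906]
```

{"api": "servo_tool", "payload": {"plan": [[0.05,0,0.015,0,0,0,50],[0.1,0,0.038,0,0,0,50],[0.15,0,0.062,0,0,0,50],[0.2,0,0.086,0,0,0,50],[0.25,0,0.109,0,0,0,50],[0.3,0,0.132,0,0,0,50],[0.36,0,0.16,0,0,0,50],[0.36,0,0.16,0,0,0,50]]}}

```text
time: 10.82
tool_pos: [0.5515, -0.2133, 0.1572]
ee_rot: [3.138, 0.263, 0.113]
wrist_force: [4.3, 0.9, 3.7]
width: 0.0639
finger_force: 30.0
```

```bash
python3 st.py 40 0 37
```

```text
pack in dock mm [70.8  0.9 37.2] rot [ 0.003 -0.002 -0.004] F dock [-0.9 -0.4  5.7] tq [-0.05 -0.78  0.08] q [-0.39  0.38  1.18 -0.13  1.82  1.05] t 10.8167 0.06388210427119304
1 x shift [0.278, -0.011, 0.132] turn [0.003, 0.002, -0.002] rows 1.0 turnrows 1.0
dock axes in tool: x [-0.907  0.004 -0.421] y [0.003 1.    0.003] z [ 0.421  0.002 -0.907]
```

{"api": "servo_tool", "payload": {"plan": [[0.05,-0.005,0.016,0,0,0,50],[0.1,-0.005,0.04,0,0,0,50],[0.15,-0.005,0.063,0,0,0,50],[0.2,-0.005,0.087,0,0,0,50],[0.24,-0.005,0.106,0,0,0,50],[0.28,-0.005,0.125,0,0,0,50],[0.28,-0.005,0.125,0,0,0,50]]}}

```text
time: 11.4
tool_pos: [0.5748, -0.2097, 0.1375]
ee_rot: [3.138, 0.264, 0.114]
wrist_force: [3.2, -0.3, 5.7]
width: 0.0636
finger_force: 30.0
```

```bash
python3 st.py 20 0 37
```

```text
pack in dock mm [40.1  0.1 37.2] rot [ 0.003 -0.003 -0.003] F dock [1.2 0.7 6.4] tq [-0.1  -0.65  0.09] q [-0.37  0.43  1.14 -0.13  1.8   1.07] t 11.4 0.06363556542460957
1 x shift [0.181, -0.002, 0.087] turn [0.002, 0.002, -0.001] rows 1.0 turnrows 1.0
dock axes in tool: x [-0.907  0.003 -0.42 ] y [0.003 1.    0.002] z [ 0.42   0.001 -0.907]
```

{"api": "servo_tool", "payload": {"plan": [[0.02,0,0.006,0,0,0,50],[0.04,0,0.015,0,0,0,50],[0.055,0,0.022,0,0,0,50],[0.055,0,0.022,0,0,0,50]]}}

```text
time: 11.73
tool_pos: [0.579, -0.2092, 0.134]
ee_rot: [3.139, 0.265, 0.113]
wrist_force: [2.3, -0.1, 6.2]
width: 0.0636
finger_force: 30.0
```

{"api": "servo_tool", "payload": {"plan": [[0.02,0,0.009,0,0,0,50],[0.04,0,0.018,0,0,0,50],[0.055,0,0.025,0,0,0,50],[0.055,0,0.025,0,0,0,50]]}}

```text
time: 12.07
tool_pos: [0.5836, -0.2087, 0.1301]
ee_rot: [3.139, 0.265, 0.113]
wrist_force: [2.3, 1.5, 5.0]
width: 0.0639
finger_force: 30.0
```

```bash
python3 st.py 20 0 37
```

```text
pack in dock mm [28.7  0.1 37.3] rot [ 0.002 -0.004 -0.004] F dock [ 1.3 -1.2  5.4] tq [-0.05 -0.41  0.  ] q [-0.37  0.46  1.12 -0.13  1.8   1.07] t 12.0667 0.06390919775025146
1 x shift [0.077, -0.002, 0.039] turn [0.002, 0.003, -0.002] rows 1.0 turnrows 1.0
dock axes in tool: x [-0.908  0.004 -0.42 ] y [0.003 1.    0.002] z [ 0.42   0.001 -0.908]
```

{"api": "servo_tool", "payload": {"plan": [[0.02,0,0.009,0,0,0,50],[0.04,0,0.018,0,0,0,50],[0.055,0,0.025,0,0,0,50],[0.055,0,0.025,0,0,0,50]]}}

```text
time: 12.4
tool_pos: [0.5881, -0.2081, 0.1263]
ee_rot: [3.139, 0.265, 0.113]
wrist_force: [2.1, 0.0, 5.6]
width: 0.0637
finger_force: 30.0
```

{"api": "servo_tool", "payload": {"plan": [[0.02,0,0.009,0,0,0,50],[0.04,0,0.018,0,0,0,50],[0.055,0,0.025,0,0,0,50],[0.055,0,0.025,0,0,0,50]]}}

```text
time: 12.73
tool_pos: [0.5913, -0.2078, 0.1238]
ee_rot: [3.139, 0.268, 0.112]
wrist_force: [-1.5, 0.2, 11.3]
width: 0.064
finger_force: 30.0
```

```bash
python3 st.py 10 0 37
```

```text
pack in dock mm [18.7  0.1 37.5] rot [ 0.001 -0.007 -0.004] F dock [ 8.4 -0.4  7.7] tq [ 0.03  0.62 -0.03] q [-0.36  0.48  1.1  -0.13  1.8   1.08] t 12.7333 0.06396034604625192
1 x shift [0.077, -0.001, 0.04] turn [0.002, 0.005, -0.002] rows 1.0 turnrows 1.0
dock axes in tool: x [-0.909  0.004 -0.417] y [0.004 1.    0.002] z [ 0.417 -0.    -0.909]
```

The catch is met at x≈19 mm, so home should be about −8 to −15 mm. I'll continue in small steps.

{"api": "servo_tool", "payload": {"plan": [[0.014,0,0.006,0,0,0,50],[0.027,0,0.013,0,0,0,50],[0.027,0,0.013,0,0,0,50]]}}

```text
time: 12.98
tool_pos: [0.5931, -0.2076, 0.1224]
ee_rot: [3.139, 0.269, 0.112]
wrist_force: [-2.7, 1.3, 12.5]
width: 0.0638
finger_force: 30.0
```

{"api": "servo_tool", "payload": {"plan": [[0.014,0,0.006,0,0,0,50],[0.027,0,0.013,0,0,0,50],[0.027,0,0.013,0,0,0,50]]}}

```text
time: 13.23
tool_pos: [0.5966, -0.2074, 0.1193]
ee_rot: [3.138, 0.266, 0.113]
wrist_force: [0.5, -0.1, 6.4]
width: 0.0638
finger_force: 30.0
```

```bash
python3 st.py 10 0 37
```

```text
pack in dock mm [11.6  0.4 37.4] rot [ 0.002 -0.005 -0.004] F dock [3.7 0.1 5.2] tq [ 0.04 -0.18 -0.06] q [-0.36  0.49  1.1  -0.13  1.79  1.09] t 13.2333 0.06375657111845216
1 x shift [0.013, -0.003, 0.01] turn [0.002, 0.003, -0.002] rows 1.0 turnrows 1.0
dock axes in tool: x [-0.908  0.004 -0.419] y [0.004 1.    0.002] z [ 0.419  0.    -0.908]
```

{"api": "servo_tool", "payload": {"plan": [[0.02,0,0.009,0,0,0,50],[0.04,0,0.018,0,0,0,50],[0.055,0,0.025,0,0,0,50],[0.055,0,0.025,0,0,0,50]]}}

```text
time: 13.57
tool_pos: [0.6019, -0.2067, 0.1147]
ee_rot: [3.139, 0.265, 0.113]
wrist_force: [2.4, 0.4, 5.4]
width: 0.0636
finger_force: 30.0
```

{"api": "servo_tool", "payload": {"plan": [[0.02,0,0.009,0,0,0,50],[0.04,0,0.018,0,0,0,50],[0.055,0,0.025,0,0,0,50],[0.055,0,0.025,0,0,0,50]]}}

```text
time: 13.9
tool_pos: [0.6069, -0.2061, 0.1104]
ee_rot: [3.139, 0.264, 0.113]
wrist_force: [3.5, 0.6, 4.6]
width: 0.064
finger_force: 30.0
```

```bash
python3 st.py -6 0 37
```

```text
pack in dock mm [-2.   0.2 37.3] rot [ 0.002 -0.003 -0.003] F dock [ 0.2 -0.2  5.8] tq [-0.1 -0.8  0.1] q [-0.35  0.51  1.08 -0.12  1.78  1.09] t 13.9 0.06400631364122575
1 x shift [0.035, -0.002, 0.019] turn [0.002, 0.002, -0.001] rows 1.0 turnrows 1.0
dock axes in tool: x [-0.907  0.003 -0.421] y [0.003 1.    0.002] z [ 0.421  0.001 -0.907]
```

{"api": "servo_tool", "payload": {"plan": [[0.009,0,0.004,0,0,0,50],[0.018,0,0.008,0,0,0,50],[0.018,0,0.008,0,0,0,50]]}}

```text
time: 14.15
tool_pos: [0.6085, -0.2058, 0.109]
ee_rot: [3.139, 0.264, 0.114]
wrist_force: [5.2, 0.4, 3.3]
width: 0.064
finger_force: 30.0
```

{"api": "servo_tool", "payload": {"plan": [[0.009,0,0.004,0,0,0,50],[0.018,0,0.008,0,0,0,50],[0.018,0,0.008,0,0,0,50]]}}

```text
time: 14.4
tool_pos: [0.6099, -0.2055, 0.1078]
ee_rot: [3.139, 0.264, 0.114]
wrist_force: [5.7, 0.0, 4.4]
width: 0.0641
finger_force: 30.0
```

```bash
python3 st.py -10 0 37
```

```text
pack in dock mm [-6.  -0.  37.2] rot [ 0.002 -0.003 -0.003] F dock [-1.5  0.6  7.1] tq [-0.11 -1.19 -0.02] q [-0.35  0.52  1.07 -0.12  1.78  1.09] t 14.4 0.06406943648767578
1 x shift [0.035, 0.0, 0.019] turn [0.002, 0.002, -0.001] rows 1.0 turnrows 1.0
dock axes in tool: x [-0.907  0.003 -0.421] y [0.002 1.    0.002] z [ 0.421  0.    -0.907]
```

{"api": "servo_tool", "payload": {"plan": [[0.009,0,0.003,0,0,0,50],[0.018,0,0.007,0,0,0,50],[0.018,0,0.007,0,0,0,50]]}}

```text
time: 14.65
tool_pos: [0.6109, -0.2053, 0.107]
ee_rot: [3.139, 0.265, 0.114]
wrist_force: [3.6, -0.1, 5.8]
width: 0.0636
finger_force: 30.0
```

{"api": "servo_tool", "payload": {"plan": [[0.009,0,0.003,0,0,0,50],[0.018,0,0.007,0,0,0,50],[0.018,0,0.007,0,0,0,50]]}}

```text
time: 14.9
tool_pos: [0.6117, -0.2052, 0.1064]
ee_rot: [3.139, 0.267, 0.113]
wrist_force: [1.3, 1.4, 8.4]
width: 0.0639
finger_force: 30.0
```

```bash
python3 st.py -14 0 37
```

```text
pack in dock mm [-8.4 -0.1 37.3] rot [ 0.001 -0.006 -0.003] F dock [ 4.2 -1.2  7.4] tq [-0.08 -0.4   0.03] q [-0.35  0.53  1.07 -0.12  1.78  1.1 ] t 14.9 0.06386433611792193
1 x shift [0.05, 0.0, 0.026] turn [0.002, 0.004, -0.002] rows 1.0 turnrows 1.0
dock axes in tool: x [-0.908  0.003 -0.418] y [0.003 1.    0.001] z [ 0.418 -0.    -0.908]
```

{"api": "servo_tool", "payload": {"plan": [[0.009,0,0.003,0,0,0,50],[0.014,0,0.006,0,0,0,50],[0.014,0,0.006,0,0,0,50]]}}

```text
time: 15.15
tool_pos: [0.6124, -0.2051, 0.1059]
ee_rot: [3.14, 0.268, 0.113]
wrist_force: [1.6, 0.0, 9.4]
width: 0.064
finger_force: 30.0
```

```bash
python3 st.py -14 0 37
```

```text
pack in dock mm [-9.1 -0.1 37.4] rot [ 0.001 -0.007 -0.003] F dock [4.8 0.2 8.2] tq [-0.12  0.02  0.04] q [-0.35  0.53  1.06 -0.12  1.79  1.1 ] t 15.15 0.06395626507111639
1 x shift [0.043, 0.001, 0.024] turn [0.002, 0.004, -0.002] rows 1.0 turnrows 1.0
dock axes in tool: x [-0.909  0.003 -0.417] y [0.003 1.    0.001] z [ 0.417 -0.    -0.909]
```

{"api": "servo_tool", "payload": {"plan": [[0.009,0,0.003,0,0,0,50],[0.018,0,0.007,0,0,0,50],[0.018,0,0.007,0,0,0,50]]}}

```text
time: 15.4
tool_pos: [0.6128, -0.2051, 0.1057]
ee_rot: [3.14, 0.27, 0.113]
wrist_force: [-1.5, -0.0, 12.9]
width: 0.0642
finger_force: 30.0
```

```bash
python3 st.py -14 0 37
```

```text
pack in dock mm [-9.6 -0.  37.5] rot [ 0.001 -0.009 -0.004] F dock [ 9.5 -0.1  8.9] tq [0.01 0.78 0.1 ] q [-0.35  0.53  1.06 -0.12  1.79  1.1 ] t 15.4 0.06417354735170822
1 x shift [0.038, 0.0, 0.023] turn [0.002, 0.006, -0.002] rows 1.0 turnrows 1.0
dock axes in tool: x [-0.91   0.004 -0.415] y [0.004 1.    0.001] z [ 0.415 -0.001 -0.91 ]
```

Force now rises at about 3 N/mm with almost no travel, so the stop has been reached gently. A light pull back will check that the catch holds.

{"api": "servo_tool", "payload": {"plan": [[-0.015,0,-0.007,0,0,0,50],[-0.03,0,-0.014,0,0,0,50],[-0.045,0,-0.021,0,0,0,50],[-0.045,0,-0.021,0,0,0,50]]}}

```text
time: 15.73
tool_pos: [0.6121, -0.2052, 0.106]
ee_rot: [3.14, 0.263, 0.115]
wrist_force: [7.7, 0.3, 2.7]
width: 0.0636
finger_force: 30.0
```

{"api": "servo_tool", "payload": {"plan": [[-0.009,0,-0.004,0,0,0,50],[-0.018,0,-0.008,0,0,0,50],[-0.018,0,-0.008,0,0,0,50]]}}

```text
time: 15.98
tool_pos: [0.6116, -0.2051, 0.1064]
ee_rot: [3.14, 0.261, 0.115]
wrist_force: [9.9, 0.4, -0.3]
width: 0.0639
finger_force: 30.0
```

```bash
python3 st.py -14 0 37
```

```text
pack in dock mm [-8.2 -0.2 37.2] rot [ 0.002  0.    -0.001] F dock [-7.8  0.8  6.1] tq [-0.05 -1.88  0.32] q [-0.35  0.52  1.07 -0.12  1.78  1.09] t 15.9833 0.06387748509364982
1 x shift [0.051, 0.002, 0.026] turn [0.002, -0.0, -0.0] rows 1.0 turnrows 1.0
dock axes in tool: x [-0.906  0.001 -0.423] y [0.001 1.    0.001] z [ 0.423  0.001 -0.906]
```

{"api": "servo_tool", "payload": {"plan": [[-0.009,0,-0.004,0,0,0,50],[-0.014,0,-0.006,0,0,0,50],[-0.014,0,-0.006,0,0,0,50]]}}

```text
time: 16.23
tool_pos: [0.6107, -0.2049, 0.1071]
ee_rot: [3.14, 0.26, 0.116]
wrist_force: [11.4, 0.9, -0.7]
width: 0.0635
finger_force: 30.0
```

```bash
python3 st.py -14 0 37
```

```text
pack in dock mm [-7.2 -0.5 37.2] rot [ 0.002  0.001 -0.001] F dock [-9.3  0.4  6.8] tq [ 0.01 -2.08  0.27] q [-0.35  0.52  1.07 -0.12  1.78  1.09] t 16.2333 0.06352269841988374
1 x shift [0.061, 0.005, 0.031] turn [0.002, -0.0, 0.0] rows 1.0 turnrows 1.0
dock axes in tool: x [-0.906  0.001 -0.424] y [0.001 1.    0.001] z [ 0.424  0.001 -0.906]
```

The pull is inconclusive because floor friction masks it. I'll lift about 0.8 mm to relieve the floor pressure, then push in again to about 15 N.

{"api": "servo_tool", "payload": {"plan": [[0.003,0.002,-0.008,0,0,0,50],[0.02,0.004,0,0,0,0,50],[0.04,0.004,0.01,0,0,0,50],[0.058,0.004,0.018,0,0,0,50],[0.058,0.004,0.018,0,0,0,50]]}}

```text
time: 16.65
tool_pos: [0.6125, -0.205, 0.1059]
ee_rot: [3.141, 0.269, 0.114]
wrist_force: [0.8, 1.0, 7.5]
width: 0.064
finger_force: 30.0
```

{"api": "servo_tool", "payload": {"plan": [[0.01,0,0.004,0,0,0,50],[0.02,0,0.009,0,0,0,50],[0.02,0,0.009,0,0,0,50]]}}

```text
time: 16.9
tool_pos: [0.6129, -0.205, 0.1058]
ee_rot: [3.141, 0.272, 0.113]
wrist_force: [-1.5, 1.4, 11.6]
width: 0.0637
finger_force: 30.0
```

```bash
python3 st.py -14 0 37
```

```text
pack in dock mm [-9.6 -0.1 37.6] rot [ 0.    -0.01  -0.003] F dock [ 8.5 -1.6  8.1] tq [0.15 0.8  0.12] q [-0.35  0.53  1.06 -0.12  1.79  1.1 ] t 16.9 0.0637014012530038
1 x shift [0.038, 0.001, 0.024] turn [0.001, 0.007, -0.002] rows 1.0 turnrows 1.0
dock axes in tool: x [-0.91   0.003 -0.414] y [ 0.003  1.    -0.   ] z [ 0.414 -0.002 -0.91 ]
```

{"api": "servo_tool", "payload": {"plan": [[0.009,0,0.003,0,0,0,50],[0.015,0,0.006,0,0,0,50],[0.015,0,0.006,0,0,0,50]]}}

```text
time: 17.15
tool_pos: [0.6132, -0.205, 0.1057]
ee_rot: [3.141, 0.274, 0.113]
wrist_force: [-3.7, 2.2, 14.0]
width: 0.0639
finger_force: 30.0
```

```bash
python3 st.py -14 0 37
```

```text
pack in dock mm [-9.8 -0.2 37.7] rot [-0.    -0.013 -0.003] F dock [11.6 -2.6  8.5] tq [0.24 1.43 0.07] q [-0.35  0.54  1.06 -0.12  1.79  1.1 ] t 17.15 0.06392023135262459
1 x shift [0.034, 0.002, 0.024] turn [0.001, 0.008, -0.002] rows 1.0 turnrows 1.0
dock axes in tool: x [-0.911  0.003 -0.412] y [ 0.004  1.    -0.   ] z [ 0.412 -0.002 -0.911]
```

{"api": "servo_tool", "payload": {"plan": [[0.009,0,0.003,0,0,0,50],[0.015,0,0.006,0,0,0,50],[0.015,0,0.006,0,0,0,50]]}}

```text
time: 17.4
tool_pos: [0.6134, -0.2049, 0.1057]
ee_rot: [3.141, 0.276, 0.112]
wrist_force: [-7.3, 1.1, 18.2]
width: 0.0639
finger_force: 30.0
```

{"api": "servo_tool", "payload": {"plan": [[-0.03,0,-0.016,0,0,0,50],[-0.06,0,-0.033,0,0,0,50],[-0.08,0,-0.042,0,0,0,50],[-0.1,0,-0.051,0,0,0,50],[-0.1,0,-0.051,0,0,0,50]]}}

```text
time: 17.82
tool_pos: [0.6105, -0.2052, 0.1073]
ee_rot: [3.141, 0.263, 0.115]
wrist_force: [8.2, 1.5, -2.5]
width: 0.0641
finger_force: 30.0
```

```bash
python3 st.py -14 0 37
```

```text
pack in dock mm [-6.9 -0.2 37.2] rot [ 0.001 -0.002 -0.001] F dock [-8.  -0.6  3.4] tq [ 0.05 -1.86  0.15] q [-0.35  0.52  1.07 -0.12  1.78  1.09] t 17.8167 0.0641161074562492
1 x shift [0.064, 0.002, 0.032] turn [0.001, 0.001, -0.0] rows 1.0 turnrows 1.0
dock axes in tool: x [-0.907  0.001 -0.421] y [ 0.001  1.    -0.   ] z [ 0.421 -0.001 -0.907]
```

{"api": "servo_tool", "payload": {"plan": [[-0.009,0,-0.005,0,0,0,50],[-0.018,0,-0.01,0,0,0,50],[-0.018,0,-0.01,0,0,0,50]]}}

```text
time: 18.07
tool_pos: [0.6103, -0.2052, 0.1076]
ee_rot: [3.142, 0.261, 0.116]
wrist_force: [11.5, 0.9, -6.4]
width: 0.0639
finger_force: 30.0
```

```bash
python3 st.py -14 0 37
```

```text
pack in dock mm [-6.5 -0.3 37.3] rot [ 0.001  0.    -0.   ] F dock [-13.    0.4   2.5] tq [ 0.08 -2.62  0.17] q [-0.35  0.52  1.07 -0.12  1.78  1.09] t 18.0667 0.06386076267526772
1 x shift [0.066, 0.003, 0.035] turn [0.001, -0.0, 0.0] rows 1.0 turnrows 1.0
dock axes in tool: x [-0.906  0.    -0.423] y [ 0.001  1.    -0.   ] z [ 0.423 -0.    -0.906]
```

The pull now stalls at 13 N, about 10 N of it from the catch, so it has clicked in. I'll push gently back to home, ease off and release.

{"api": "servo_tool", "payload": {"plan": [[0.03,0,0.014,0,0,0,50],[0.06,0,0.028,0,0,0,50],[0.085,0,0.039,0,0,0,50],[0.085,0,0.039,0,0,0,50]]}}

```text
time: 18.4
tool_pos: [0.6129, -0.2051, 0.1058]
ee_rot: [3.141, 0.272, 0.113]
wrist_force: [-1.6, 1.0, 8.3]
width: 0.0638
finger_force: 30.0
```

```bash
python3 st.py -14 0 37
```

```text
pack in dock mm [-9.6 -0.  37.7] rot [ 0.    -0.011 -0.003] F dock [ 6.5 -1.2  5.4] tq [0.15 0.59 0.05] q [-0.35  0.53  1.06 -0.12  1.79  1.1 ] t 18.4 0.06375913858152663
1 x shift [0.037, 0.0, 0.024] turn [0.001, 0.007, -0.002] rows 1.0 turnrows 1.0
dock axes in tool: x [-0.911  0.003 -0.413] y [ 0.003  1.    -0.   ] z [ 0.413 -0.002 -0.911]
```

{"api": "servo_tool", "payload": {"plan": [[-0.01,0,-0.007,0,0,0,50],[-0.018,0,-0.012,0,0,0,50],[-0.018,0,-0.012,0,0,0,94],[-0.018,0,-0.012,0,0,0,94],[-0.018,0,-0.012,0,0,0,94],[-0.018,0,-0.012,0,0,0,94],[-0.018,0,-0.012,0,0,0,94],[-0.018,0,-0.012,0,0,0,94]]}}

```text
time: 19.07
tool_pos: [0.6132, -0.2053, 0.1064]
ee_rot: [3.14, 0.267, 0.114]
wrist_force: [-0.3, -0.2, -0.0]
width: 0.0939
finger_force: 0.0
```

{"api": "servo_tool", "payload": {"plan": [[0,0,-0.2,0,0,0,94],[0,0,-0.5,0,0,0,94],[0,0,-0.9,0,0,0,94],[0,0,-0.9,0,0,0,94]]}}

```text
time: 19.4
tool_pos: [0.6404, -0.2031, 0.2023]
ee_rot: [3.134, 0.253, 0.112]
wrist_force: [-0.4, -0.2, 2.0]
width: 0.0942
finger_force: 0.0
```

{"api": "servo_tool", "payload": {"plan": [[-0.1,0,-0.4,0,0,0,94],[-0.2,0,-0.7,0,0,0,94],[-0.2,0,-0.7,0,0,0,94]]}}

```text
time: 19.65
tool_pos: [0.6373, -0.2031, 0.2746]
ee_rot: [3.134, 0.255, 0.112]
wrist_force: [-0.4, -0.2, 1.8]
width: 0.0942
finger_force: 0.0
```

Run:
```python
from go import *
T,Rm,o=now();w=robot.snapshot("wrist")[:,:,::-1].copy();s=robot.snapshot("scene")[:,:,::-1]
par=robot.camera_params("wrist")
P=np.array([[-50,-32,58],[-50,32,58],[50,32,58],[50,-32,58]])/1e3+[-.0096,0,0]
q=wproj(np.array([dockpt(p) for p in P]),T,Rm,par).round().astype(np.int32); print(q.tolist(),o["wrist_force"])
cv2.polylines(w,[q],True,(0,255,255),1)
f=lambda c:cv2.resize(c,(400,400),interpolation=cv2.INTER_CUBIC)
cx,cy=q.mean(0).astype(int);y0=max(0,cy-90);x0=max(0,cx-90)
cv2.imwrite("pics/c3.png",np.hstack([f(w[y0:y0+180,x0:x0+180]),f(s[131:251,179:299])]))
```

```text
[[241, 129], [303, 129], [306, 226], [238, 226]] [-0.36663234 -0.21423097  1.81235684]
```

View pics/c3.png

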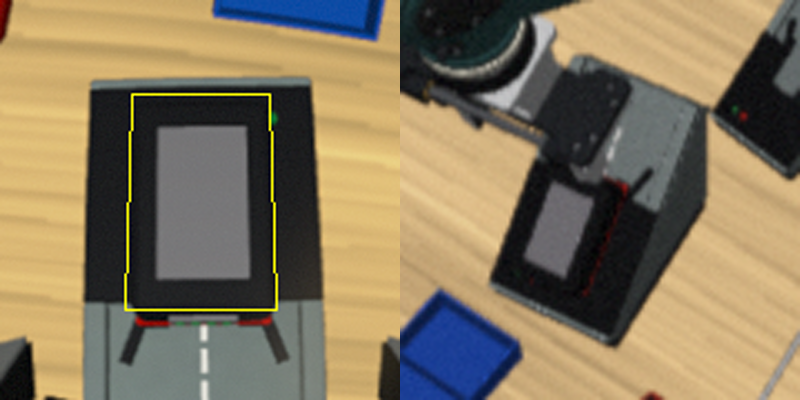

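The pack sits straight and centred in the channel, matching the overlay for x≈−9.6 mm, and the gripper is clear. Handing in.

```bash
python3 -c "
from bench import robot; print(robot.close_job())"
```

```text
the job is handed in; nothing more can be done
None
```

The pack is in the middle-sized charger, nose down the slope, about 10 mm past the dock origin; it held against a pull of about 10 N, so I take the catch as clicked, and I handed the job in at about 20 s without seeing the verdict.

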